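# Set and hold open the mending clamp

## Robot

A 7-joint arm with a two-finger parallel gripper is mounted at the origin on the work surface; the furniture and walls round the work are solid. World frame = base frame: x ahead of the robot, y to its left, z up, the work surface at z = 0. Lengths are in m, angles in degrees, forces in N, time in s.
With the tool pointing down it reaches from about 0.4 to 0.85 m from the base axis. Payload 10.4 kg.
Tool frame: the origin (TCP) lies at the very end of the fingers, on their centre line; the grasp point (between the pads) lies 19 mm behind it; x points along the fingers, y is the direction in which the jaws open and shut, and the axes are right-handed (so a half turn about x gives the same grasp; the last joint's range is limited). The gripper opens to 87 mm and grips with 3 to 60 N. Pads are 19 mm wide; open, the fingers measure 117 mm over their backs; the gripper's body (75 mm by 190 mm) begins 51 mm behind the grasp point.
Start: joints at [75.94, 19.034, -3.707, 83.658, 1.238, 77.344, -5.071], TCP at [0.138, -0.61, 0.223] pointing down, gripper open.
Joint ranges: [-148.97, 148.97], [-28.65, 121.19], [-84.17, 76.75], [9.2, 138.47], [-72.65, 252.65], [3.7, 117.97], [-149.18, 149.18]. Speed limits (degrees/s): [127.2, 127.2, 159.86, 159.86, 180, 180, 180].

## Interface

Orientations are given as a 3x3 rotation matrix whose columns are the frame's x, y, z axes.
In Python, from cell import manip gives the robot as it stands. The module is installed in compiled form; this text tells all that it offers.
- The arm moves only by the tool move_arm, never from a script. Its argument "moves" is one flat list of numbers, 7 for each row, row after row: the finger opening in m, from 0 to 0.087, then the shift along the tool's x, y, z in m, then the turn, a rotation vector about the tool's x, y, z in rad. A call has 1 to 10 rows; each row shifts and turns the commanded pose from where the row before left it, along the tool's axes as they then stand; what a row does not reach is not made up. A row lasts 1/10 s, in which the tool goes at most 50 mm and 8.59 degrees, less where a joint would pass 70% of its speed; a pose out of reach is approached as far as the arm can. A call is refused whole if a number of a shift passes 0.05 or a number of a turn 0.15, either way. A call with a gripper value outside its range is refused whole. The fingers move at their own pace and stop on an object; "squeeze" is the grip in N (left out, the last holds). Time passes only in rows, so rows that do not move let the fingers close. It gives the time, the measured TCP pose, the force and the opening at its end, in the units of the state.
- manip.observe(): the state, without advancing time (a new reading comes with each control period).
- manip.get_image(name): name is "side" or "top"; returns the picture (400x640x3 uint8, blue, green, red); there is no depth.
- manip.get_calibration(name): a dict with "intrinsics" (3x3 intrinsics, pixels), "T" (4x4, takes a point from camera to world coordinates). Camera axes: x right, y down, z forward; pixel columns grow to the right and rows downward; lengths in m; the calibration is good to about 2 mm. A picture is of the moment at which its call begins. get_calibration takes no time and is no camera call.
- manip.close_job(): hands the job in, once; it reports no verdict.
The state is a dict: "t": time; "joint_pos": joint angles; "dq": joint speeds; "joint_efforts": joint torques, N m; "position": TCP position; "eef_rot": TCP orientation; "force": force on the tool from outside, world axes, zero at the start; "moment": the same for the moment, N m; "grip_width": finger opening in m.
Only numpy, scipy, OpenCV 4.12 (cv2) and the standard library are available. Lean on these libraries where they do the work, as an engineer would, in place of code of your own. Each camera call takes 0.05 s, during which the arm holds its last target.

## Task

Get the mending clamp ready for the broken flask neck: wind the hand crank clockwise until the white line on the screw jaw stands at the green clip, then pull the spring jaw out by its steel bar until its white line stands at the red clip. The spring pulls that jaw shut, so finish while still holding it open, steady, at the red clip, so that a colleague can lay the piece in. Do not shift the two clips or disturb the glass pieces and the vial beside the clamp.

Things in the scene. Friction and masses are not known exactly. Their poses are not given: they have to be found in the camera images.
- clamp: Grey clamp base 340 x 130 x 14 mm, screwed to the table; origin at the centre of its underside, x along its length towards the crank end, y towards the side with the white scale bar, z up. Two jaws slide on rods along x: the spring jaw on the -x side, the screw jaw on the +x side. The jaws are blue blocks 24 x 92 mm with tops 56 mm above the table; the gearbox under the crank is 80 x 90 mm, top at 56 mm.
- crank_axis (a point): The crank's upright turning axis on the gearbox, at the mid-height of the crank's knob (84.5 mm above the table). The crank arm is 40 mm from axis to knob centre, its top 67 mm and its hub's top 70 mm above the table.
- knob_center (a point): Centre of the crank's black upright knob, 18 mm in diameter and 34 mm tall (67.5 to 101.5 mm above the table); it spins freely on the crank arm, so it can be held and carried round without turning the hand. About 2 N at the knob turns the crank; it stays where it is left.
- crank (a joint): Crank angle in rad, growing clockwise seen from above; starts within 0.8 of 0. Each clockwise turn drives the screw jaw 12 mm along the clamp's +x, away from the spring jaw.
- screw_jaw_line (a point): White index line of the screw jaw, at its outer end next to the scale bar, 37 mm above the table. It needs about 1.3 to 2.9 clockwise turns of the crank to reach the green clip.
- green_clip_mark (a point): Black line of the green clip (10 x 13 x 20 mm, stiffly clamped on the scale bar), at the clip's edge next to the jaw, 37 mm above the table: the wanted place of the screw jaw's line along the clamp's x.
- pull_bar (a point): Centre of the steel pull bar on the spring jaw: a bridge handle of 13 mm round bar along the clamp's y, 68 mm between its post centres, its centre line 90 mm above the table and 37 mm of room under the centre line down to the jaw's top.
- spring_jaw (a joint): How far the spring jaw is pulled out along the clamp's -x, in m: 0 shut, 0.078 at its end stop. The spring needs 6 N at 0 and 1.2 N more for each 10 mm (13.4 N at 0.062), and shuts the jaw when it is let go.
- spring_jaw_line (a point): White index line of the spring jaw, at its outer end next to the scale bar, 37 mm above the table.
- red_clip_mark (a point): Black line of the red clip (10 x 13 x 20 mm, stiffly clamped on the scale bar), at the clip's edge next to the jaw, 37 mm above the table: the wanted place of the spring jaw's line along the clamp's x, 30 to 62 mm out from where it rests.
- neck_piece: Broken glass flask neck, 40 x 71 x 40 mm, lying loose beside the scale bar side of the clamp; origin under its centre. Leave alone.
- ring_foot: Glass foot ring of a beaker, 60 mm across, 22 mm high, loose beside the clamp on the scale bar side; origin under its centre. Leave alone.
- amber_vial: Brown vial with white cap, 38 mm across, 67 mm high, standing loose on the other side of the clamp; origin under its centre. Leave alone.

How it is judged:
By the outcome, as a careful person would: the job done as asked, in the order asked, and still so for the second after the job is handed in, while the arm keeps its last pose, push and grip.
It also fails if it takes over 69 s, if anything falls off the work surface, if the arm or the gripper's body presses on something with over 40 N, if the wrist force passes 120 N, or if a joint passes its speed limit or range.

## Working session

There is one attempt and no reset: what is moved stays moved. The work goes in short steps, Python scripts to look and compute and a tool call to move; the robot and the scene stay as the last step left them, time stands still between calls to the robot, and variables do not carry over. Pictures are saved under pics/ and viewed, and the job is handed in when it is done.

Besides the shell and the picture viewer there is one more tool, called after "Request:" in YAML: its name, and indented under it one key for each argument. move_arm: Moves the arm, as the interface text tells. Its arguments: {"type":"object","properties":{"moves":{"type":"array","items":{"type":"number"}},"squeeze":{"type":"number"}},"required":["moves"]}

```bash
mkdir -p pics; python3 - <<'E'
from cell import manip
import cv2,numpy as np
for n in("top","side"):
    cv2.imwrite(f"pics/{n}0.png",manip.get_image(n))
    c=manip.get_calibration(n);print(n,np.round(c["intrinsics"],1).tolist(),np.round(c["T"],4).tolist())
print(manip.observe())
E
```

```text
top [[431.7, 0.0, 322.3], [0.0, 431.7, 193.7], [0.0, 0.0, 1.0]] [[0.0093, -0.9842, 0.1768, 0.3929], [-0.9999, -0.0076, 0.0104, 0.0439], [-0.0089, -0.1769, -0.9842, 0.9352], [0.0, 0.0, 0.0, 1.0]]
side [[367.8, 0.0, 319.8], [0.0, 367.8, 204.4], [0.0, 0.0, 1.0]] [[-0.9906, -0.0823, 0.1089, 0.4402], [-0.1364, 0.6386, -0.7574, 0.6846], [-0.0072, -0.7651, -0.6438, 0.6365], [0.0, 0.0, 0.0, 1.0]]
{'t': 0.1, 'joint_pos': array([75.94051336, 19.06874178, -3.70708469, 83.700173  ,  1.23828735,
       77.34386644, -5.07200551]), 'dq': array([ 0.00751071, -0.03563367,  0.01126627, -0.12508792,  0.0099205 ,
       -0.03219469,  0.06043326]), 'joint_efforts': array([ 2.18413363e-03, -6.24544072e+01,  2.50554486e-02, -3.90717709e+01,
       -6.14521466e-02,  3.65642295e-02,  9.92429409e-05]), 'position': array([ 0.13800859, -0.60922093,  0.22183778]), 'eef_rot': array([[-3.47865399e-04,  2.20944993e-01, -9.75286209e-01],
       [ 1.22405853e-03, -9.75285443e-01, -2.20945256e-01],
       [-9.99999190e-01, -1.27066661e-03,  6.88184570e-05]]), 'force': array([ 0.28992332, -0.56455022,  0.51908483]), 'moment': array([ 0.0191017 , -0.01531454, -0.03273311]), 'grip_width': 0.08701757235108468}
```

View pics/top0.png

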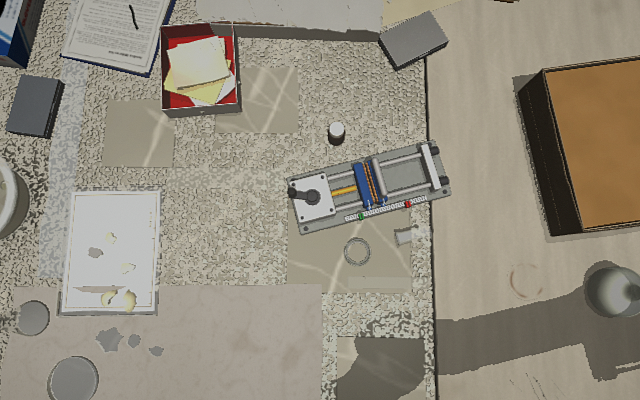

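View pics/side0.png

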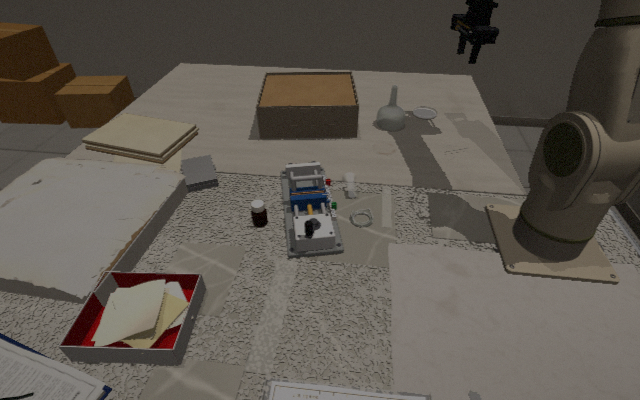

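```bash
python3 - <<'E'
import cv2
a=cv2.imread("pics/top0.png")[125:245,275:465];cv2.imwrite("pics/topz.png",cv2.resize(a,None,fx=4.2,fy=4.2,interpolation=cv2.INTER_CUBIC))
a=cv2.imread("pics/side0.png")[145:270,240:390];cv2.imwrite("pics/sidez.png",cv2.resize(a,None,fx=4.8,fy=4.8,interpolation=cv2.INTER_CUBIC))
E
```

```text
(no output)
```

View pics/topz.png

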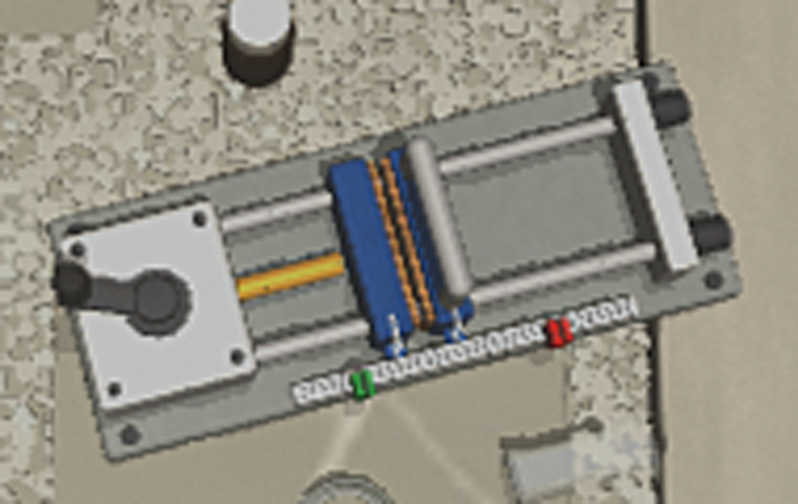

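View pics/sidez.png

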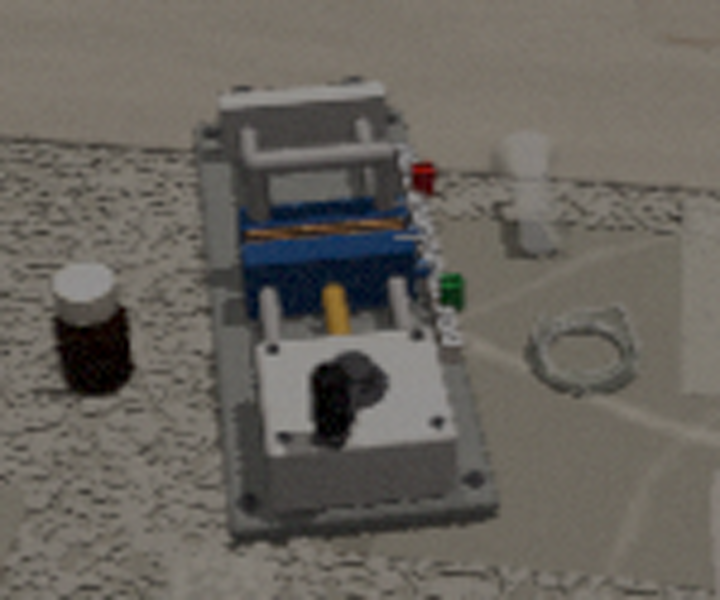

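```bash
cat > h.py <<'E'
import numpy as np,cv2
from cell import manip
C={n:manip.get_calibration(n) for n in("top","side")}
def ray(n,uv):
    K=C[n]["intrinsics"];T=C[n]["T"]
    d=T[:3,:3]@np.linalg.solve(K,[uv[0],uv[1],1]);return T[:3,3],d
def plane(n,uv,z):
    o,d=ray(n,uv);return o+d*(z-o[2])/d[2]
def tri(a,b):
    A=0;B=0
    for n,uv in(("top",a),("side",b)):
        o,d=ray(n,uv);d=d/np.linalg.norm(d);P=np.eye(3)-np.outer(d,d);A=A+P;B=B+P@o
    return np.linalg.solve(A,B)
def proj(n,p):
    T=C[n]["T"];q=C[n]["intrinsics"]@(T[:3,:3].T@(np.asarray(p)-T[:3,3]));return q[:2]/q[2]
tz=lambda u,v:((u+.5)/4.2-.5+275,(v+.5)/4.2-.5+125)
sz=lambda u,v:((u+.5)/4.8-.5+240,(v+.5)/4.8-.5+145)
E
python3 - <<'E'
from h import *
c=np.array([plane("top",tz(*p),.014)[:2] for p in[(50,222),(108,460),(738,292),(672,62)]])
print(c.round(4).tolist(), "center",c.mean(0)); 
print("len",np.linalg.norm(c[0]-c[3]),np.linalg.norm(c[1]-c[2]),np.linalg.norm(c[0]-c[1]),np.linalg.norm(c[3]-c[2]))
ex=(c[0]-c[3]+c[1]-c[2]);ex/=np.linalg.norm(ex);ey=np.array([-ex[1],ex[0]]);O=c.mean(0)
e2=(c[1]-c[0]+c[2]-c[3]);print("ex",ex,"ey",ey,e2/np.linalg.norm(e2))
for n,p,z in[("hub",(158,300),.07),("knob",(72,283),.1015),("barA",(420,148),.0965),("barB",(457,292),.0965),("green",(362,384),.04),("red",(559,333),.04),("screwline",(396,345),.037),("springline",(458,327),.037)]:
    q=plane("top",tz(*p),z);d=q[:2]-O;print(n,q.round(4),"clamp",(d@ex).round(4),(d@ey).round(4))
print("side")
for n,p,z in[("hub",(362,380),.07),("knob",(330,372),.1015),("barA",(250,158),.090),("barB",(392,150),.090),("green",(452,276),.047),("red",(424,165),.047),("screwline",(420,270),.037),("springline",(405,237),.037)]:
    q=plane("side",sz(*p),z);d=q[:2]-O;print(n,q.round(4),"clamp",(d@ex).round(4),(d@ey).round(4))
b=[plane("side",sz(*p),.014)[:2] for p in[(233,527),(496,507)]];print([((x-O)@ex,(x-O)@ey) for x in b])
E
```

```text
[[0.5937, 0.132], [0.4703, 0.0996], [0.5595, -0.2232], [0.6823, -0.1938]] center [ 0.57644582 -0.0463544 ]
len 0.33772776981351743 0.3349202116331884 0.1275995379893274 0.12633528299176494
ex [-0.2642968   0.96444139] ey [-0.96444139 -0.2642968 ] [-0.96991206 -0.24345554]
hub [0.5432 0.0734 0.07  ] clamp 0.1243 0.0004
knob [0.5455 0.1127 0.1015] clamp 0.1616 -0.0122
barA [ 0.6131 -0.0513  0.0965] clamp -0.0144 -0.034
barB [ 0.5435 -0.0678  0.0965] clamp -0.012 0.0374
green [ 0.5069 -0.0275  0.04  ] clamp 0.0366 0.0621
red [ 0.5333 -0.1258  0.04  ] clamp -0.0652 0.0626
screwline [ 0.5271 -0.0448  0.037 ] clamp 0.0145 0.0472
springline [ 0.5364 -0.0759  0.037 ] clamp -0.0179 0.0464
side
hub [0.5375 0.0867 0.07  ] clamp 0.1387 0.0024
knob [0.547  0.1167 0.1015] clamp 0.165 -0.0147
barA [ 0.6176 -0.0537  0.09  ] clamp -0.018 -0.0377
barB [ 0.5443 -0.0703  0.09  ] clamp -0.0146 0.0373
green [ 0.5064 -0.0221  0.047 ] clamp 0.0419 0.0611
red [ 0.5327 -0.1177  0.047 ] clamp -0.0572 0.0611
screwline [ 0.525  -0.0369  0.037 ] clamp 0.0227 0.0471
springline [ 0.5366 -0.064   0.037 ] clamp -0.0064 0.0431
[(np.float64(0.17138141823161976), np.float64(-0.06377361855937466)), (np.float64(0.1757896560468964), np.float64(0.06136301780614216))]
```

Request:
move_arm:
  moves: [0.087,0,-0.015,-0.013,-0.004,0,0,0.087,0,-0.03,-0.027,-0.004,0,0,0.087,0,-0.03,-0.027,-0.004,0,0,0.087,0,-0.03,-0.027,-0.004,0,0,0.087,0,-0.03,-0.027,-0.004,0,0,0.087,0,-0.03,-0.027,-0.004,0,0,0.087,0,-0.03,-0.027,-0.004,0,0,0.087,0,-0.03,-0.027,-0.004,0,0,0.087,0,-0.03,-0.027,-0.004,0,0,0.087,0,-0.03,-0.027,-0.004,0,0]
  squeeze: 15

```text
t: 1.1
position: [0.3188, -0.2699, 0.2224]
eef_rot: [[-0.0, 0.26, -0.966], [-0.0, -0.966, -0.26], [-1.0, 0.0, 0.0]]
force: [0.6, -0.9, -0.1]
grip_width: 0.0869
```

Request:
move_arm:
  moves: [0.087,0,-0.032,-0.033,0,0,0,0.087,0,-0.032,-0.033,0,0,0,0.087,0,-0.032,-0.033,0,0,0,0.087,0,-0.032,-0.033,0,0,0,0.087,0,-0.032,-0.033,0,0,0,0.087,0,-0.032,-0.033,0,0,0,0.087,0,-0.032,-0.033,0,0,0,0.087,0,-0.032,-0.033,0,0,0,0.087,0,-0.03,-0.03,0,0,0,0.087,0,-0.015,-0.015,0,0,0]

```text
t: 2.1
position: [0.5392, 0.103, 0.2222]
eef_rot: [[-0.0, 0.263, -0.965], [0.002, -0.965, -0.263], [-1.0, -0.002, -0.0]]
force: [0.1, 0.2, 1.1]
grip_width: 0.087
```

Request:
move_arm:
  moves: [0.087,0.005,0,0,0,0,0,0.087,0,0,0,0,0,0]

```text
t: 2.3
position: [0.5379, 0.0991, 0.2163]
eef_rot: [[-0.002, 0.26, -0.965], [-0.0, -0.965, -0.26], [-1.0, -0.0, 0.002]]
force: [-0.5, -0.7, -0.3]
grip_width: 0.0871
```

Request:
move_arm:
  moves: [0.087,0.01,-0.006,-0.006,0,0,0,0.087,0.02,-0.006,-0.006,0,0,0,0.087,0.03,0,0,0,0,0,0.087,0.025,0,0,0,0,0,0.087,0.01,0,0,0,0,0,0.087,0,0,0,0,0,0]

```text
t: 2.9
position: [0.5463, 0.1132, 0.1213]
eef_rot: [[-0.002, 0.259, -0.966], [-0.001, -0.966, -0.259], [-1.0, 0.0, 0.002]]
force: [0.2, 0.3, 0.3]
grip_width: 0.0864
```

```bash
python3 - <<'E'
from h import *
s=manip.observe();print(s["position"])
o=[]
for n,(x,y) in(("top",(220,120)),("side",(240,130))):
    a=manip.get_image(n);cv2.imwrite(f"pics/{n}1.png",a);o.append(cv2.resize(a[y:y+140,x:x+190],None,fx=4,fy=4,interpolation=cv2.INTER_CUBIC)[:, :])
cv2.imwrite("pics/t1z.png",o[0]);cv2.imwrite("pics/s1z.png",o[1])
E
```

```text
[0.54632052 0.11320816 0.12132854]
```

View pics/t1z.png

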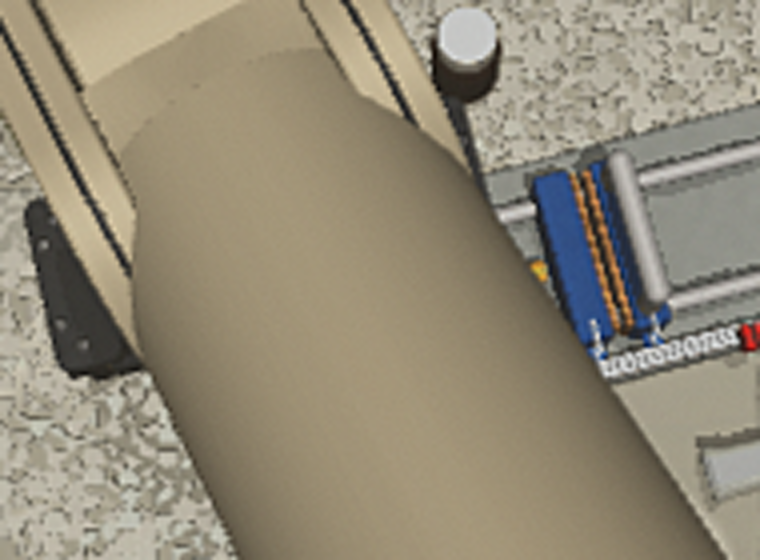

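View pics/s1z.png

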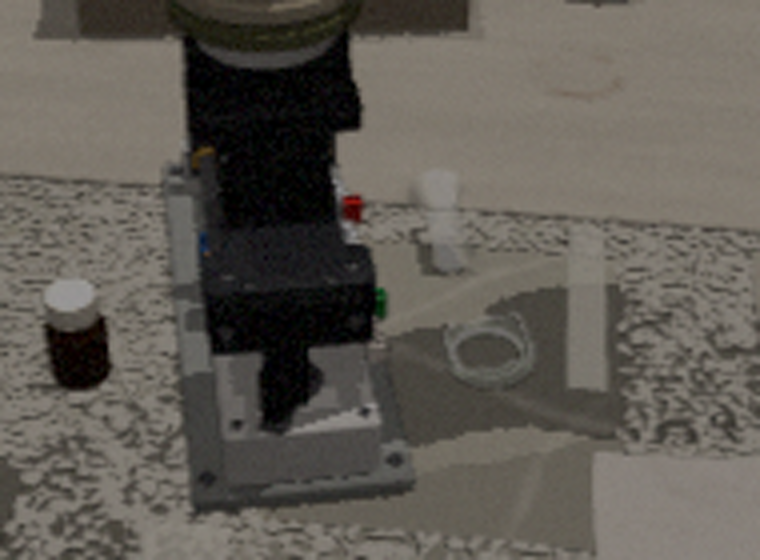

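Request:
move_arm:
  moves: [0.087,0.012,0,0,0,0,0,0.087,0.014,0,0,0,0,0,0.087,0.014,0,0,0,0,0,0.087,0.006,0,0,0,0,0,0.087,0,0,0,0,0,0,0.012,0,0,0,0,0,0,0.012,0,0,0,0,0,0,0.012,0,0,0,0,0,0]
  squeeze: 10

```text
t: 3.8
position: [0.5474, 0.1141, 0.077]
eef_rot: [[0.001, 0.26, -0.966], [0.0, -0.966, -0.26], [-1.0, 0.0, -0.001]]
force: [-0.2, 0.8, 0.6]
grip_width: 0.0706
```

Request:
move_arm:
  moves: [0.012,0.002,0,0,0,0,0,0.012,0,0,0,0,0,0,0.012,0,0,0,0,0,0,0.012,0,0,0,0,0,0,0.012,0,0,0,0,0,0,0.012,0,0,0,0,0,0,0.012,0,0,0,0,0,0]
  squeeze: 20

```text
t: 4.5
position: [0.5471, 0.1139, 0.0745]
eef_rot: [[0.0, 0.26, -0.966], [-0.0, -0.966, -0.26], [-1.0, 0.0, -0.0]]
force: [-0.3, 0.5, 1.0]
grip_width: 0.0172
```

```bash
python3 - <<'E'
import numpy as np
f=np.radians(20+20*np.arange(19));y=-40*np.cos(f);z=-40*np.sin(f)
for i in range(18):print(20+20*i,round(y[i+1]-y[i],1),round(z[i+1]-z[i],1))
E
```

```text
20 6.9 -12.0
40 10.6 -8.9
60 13.1 -4.8
80 13.9 0.0
100 13.1 4.8
120 10.6 8.9
140 6.9 12.0
160 2.4 13.7
180 -2.4 13.7
200 -6.9 12.0
220 -10.6 8.9
240 -13.1 4.8
260 -13.9 0.0
280 -13.1 -4.8
300 -10.6 -8.9
320 -6.9 -12.0
340 -2.4 -13.7
360 2.4 -13.7
```

Request:
move_arm:
  moves: [0.012,0,0.0069,-0.012,0,0,0,0.012,0,0.0106,-0.0089,0,0,0,0.012,0,0.0131,-0.0048,0,0,0,0.012,0,0,0,0,0,0]
  squeeze: 25

```text
t: 4.9
position: [0.5808, 0.0883, 0.0744]
eef_rot: [[-0.001, 0.257, -0.966], [-0.001, -0.966, -0.257], [-1.0, 0.001, 0.001]]
force: [-4.2, -3.4, 5.2]
grip_width: 0.0171
```

Request:
move_arm:
  moves: [0.012,0,0.0139,0,0,0,0,0.012,0,0.0131,0.0048,0,0,0,0.012,0,0.0106,0.0089,0,0,0,0.012,0,0.0069,0.012,0,0,0,0.012,0,0.0024,0.0137,0,0,0,0.012,0,0,0,0,0,0,0.012,0,0,0,0,0,0]

```text
t: 5.6
position: [0.5537, 0.0354, 0.0745]
eef_rot: [[-0.0, 0.26, -0.966], [0.001, -0.966, -0.26], [-1.0, -0.001, -0.0]]
force: [-3.0, 3.4, 1.8]
grip_width: 0.017
```

Request:
move_arm:
  moves: [0.012,0,-0.0024,0.0137,0,0,0,0.012,0,-0.0069,0.012,0,0,0,0.012,0,-0.0106,0.0089,0,0,0,0.012,0,-0.0131,0.0048,0,0,0,0.012,0,-0.0139,0,0,0,0,0.012,0,-0.0131,-0.0048,0,0,0,0.012,0,-0.0106,-0.0089,0,0,0,0.012,0,-0.0069,-0.012,0,0,0,0.012,0,-0.0024,-0.0137,0,0,0,0.012,0,0,0,0,0,0]

```text
t: 6.6
position: [0.5348, 0.1134, 0.0745]
eef_rot: [[0.001, 0.26, -0.966], [-0.0, -0.966, -0.26], [-1.0, 0.0, -0.001]]
force: [3.5, -4.3, 0.9]
grip_width: 0.0173
```

```bash
python3 - <<'E'
from h import *
s=manip.observe();print(s["position"],s["force"])
a=manip.get_image("top");cv2.imwrite("pics/top2.png",a);cv2.imwrite("pics/t2z.png",cv2.resize(a[150:240,300:460],None,fx=5,fy=5,interpolation=cv2.INTER_CUBIC))
E
```

```text
[0.53483638 0.11342155 0.07452585] [ 3.54859635 -4.33888857  0.89071741]
```

View pics/t2z.png

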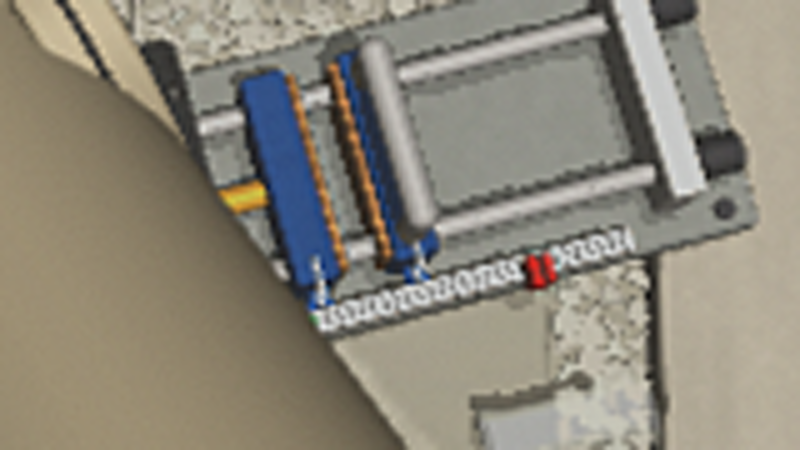

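Request:
move_arm:
  moves: [0.012,0,0.0024,-0.0137,0,0,0,0.012,0,0.0069,-0.012,0,0,0,0.012,0,0.0106,-0.0089,0,0,0,0.012,0,0.0131,-0.0048,0,0,0,0.012,0,0.0139,0,0,0,0,0.012,0,0.0131,0.0048,0,0,0,0.012,0,0.0106,0.0089,0,0,0,0.012,0,0.0069,0.012,0,0,0,0.012,0,0.0024,0.0137,0,0,0,0.012,0,0,0,0,0,0]

```text
t: 7.65
position: [0.5521, 0.035, 0.0745]
eef_rot: [[-0.001, 0.259, -0.966], [-0.001, -0.966, -0.259], [-1.0, 0.0, 0.001]]
force: [-2.5, 3.4, -0.2]
grip_width: 0.0173
```

```bash
python3 - <<'E'
from h import *
s=manip.observe();print(s["position"],s["force"])
a=manip.get_image("top");cv2.imwrite("pics/top3.png",a);cv2.imwrite("pics/t3z.png",cv2.resize(a[150:240,300:460],None,fx=5,fy=5,interpolation=cv2.INTER_CUBIC))
a=manip.get_image("side");cv2.imwrite("pics/side3.png",a);cv2.imwrite("pics/s3z.png",cv2.resize(a[150:260,260:380],None,fx=5,fy=5,interpolation=cv2.INTER_CUBIC))
E
```

```text
[0.55205421 0.03501218 0.07454777] [-2.45385763  3.38915809 -0.1719909 ]
```

View pics/t3z.png

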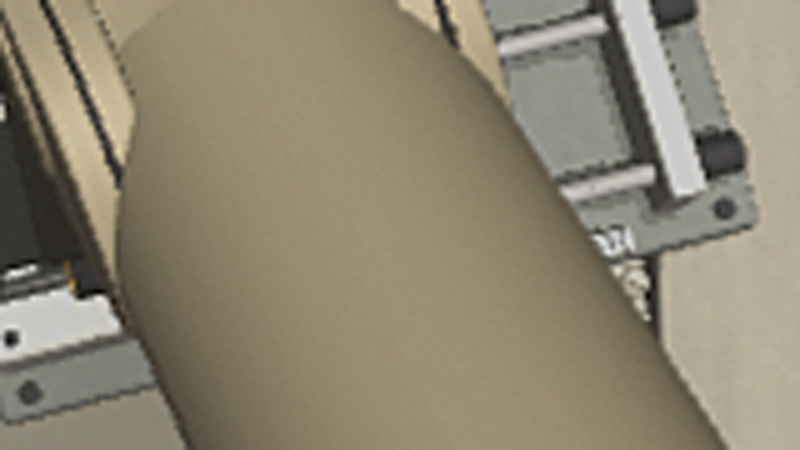

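View pics/s3z.png

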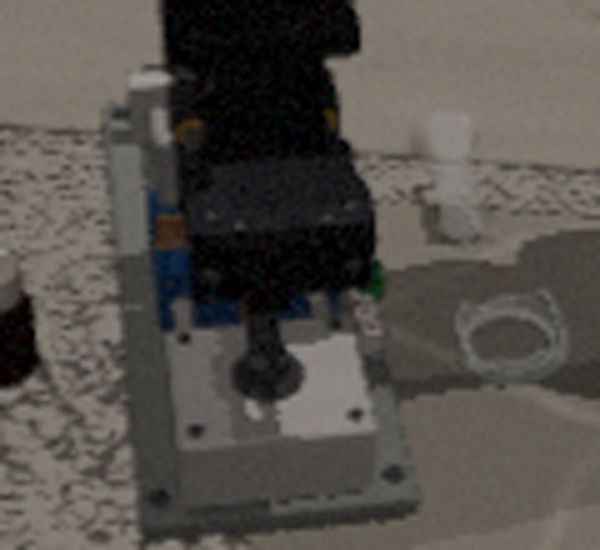

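```bash
python3 - <<'E'
import cv2
a=cv2.imread("pics/top0.png")[192:226,340:420];cv2.imwrite("pics/tzz.png",cv2.resize(a,None,fx=10,fy=10,interpolation=cv2.INTER_NEAREST))
a=cv2.imread("pics/side0.png")[172:222,310:350];cv2.imwrite("pics/szz.png",cv2.resize(a,None,fx=12,fy=12,interpolation=cv2.INTER_NEAREST))
E
```

```text
(no output)
```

View pics/tzz.png

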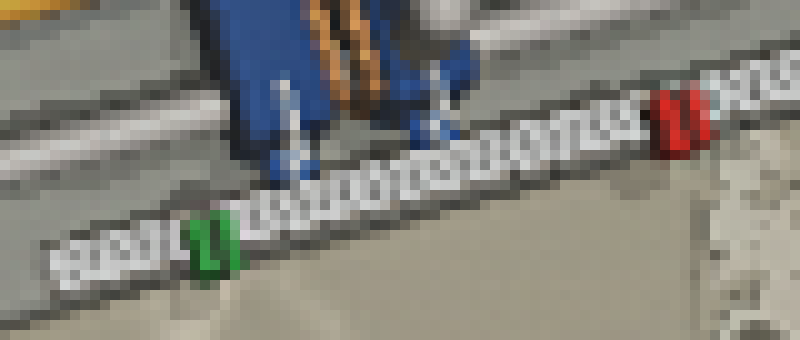

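View pics/szz.png

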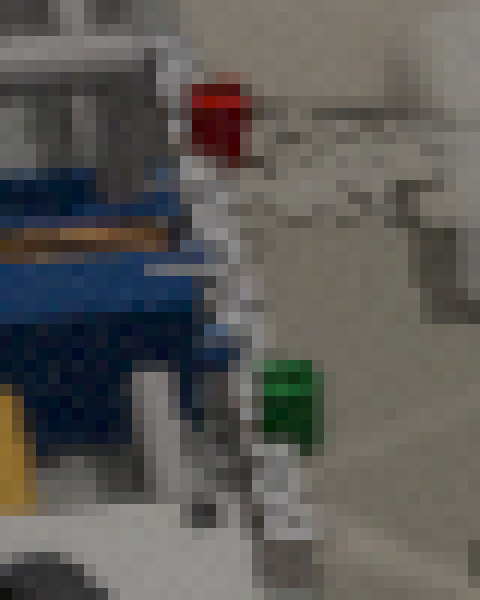

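```bash
python3 - <<'E'
from h import *
ex=np.array([-.2605,.9655]);ey=np.array([-.9655,-.2605]);O=np.array([.5764,-.0464])
for n,p in[("screw",(369.5,208.3)),("green",(360.4,213.6)),("spring",(383.7,205.)),("red",(407.5,201.))]:
    d=plane("top",p,.037)[:2]-O;print(n,d@ex,d@ey)
for n,p in[("spring",(310+215/12-.5,172+268/12-.5)),("green",(310+265/12-.5,172+382/12-.5)),("red",(310+195/12-.5,172+100/12-.5))]:
    d=plane("side",p,.037)[:2]-O;print(n,d@ex,d@ey)
E
```

```text
screw 0.014051363059566231 0.05069384239822516
green 0.035508199413046754 0.056676885951660844
spring -0.01668341089406987 0.05148562211468615
red -0.0674131256881796 0.05594728189273592
spring -0.005961476087198507 0.05204579774572663
green 0.033869463271591155 0.05701552373541473
red -0.06784618121115153 0.056301114176288566
```

Request:
move_arm:
  moves: [0.012,0,-0.0024,0.0137,0,0,0,0.012,0,-0.0069,0.012,0,0,0,0.012,0,-0.0106,0.0089,0,0,0,0.012,0,-0.0131,0.0048,0,0,0,0.012,0,-0.0139,0,0,0,0,0.012,0,0,0,0,0,0,0.012,0,0,0,0,0,0]

```text
t: 8.45
position: [0.5033, 0.072, 0.0745]
eef_rot: [[-0.001, 0.262, -0.965], [0.001, -0.965, -0.262], [-1.0, -0.001, 0.001]]
force: [-3.3, 1.4, 1.6]
grip_width: 0.0171
```

```bash
python3 - <<'E'
from h import *
s=manip.observe();print(s["position"],s["force"])
a=manip.get_image("top");cv2.imwrite("pics/top4.png",a)
b=manip.get_image("side");cv2.imwrite("pics/side4.png",b)
a=cv2.resize(a[150:250,280:440],(800,500),interpolation=cv2.INTER_CUBIC);cv2.imwrite("pics/t4z.png",a)
cv2.imwrite("pics/s4z.png",cv2.resize(b[150:260,260:380],None,fx=5,fy=5,interpolation=cv2.INTER_CUBIC))
E
```

```text
[0.50331761 0.0719603  0.0745069 ] [-3.29554815  1.40061529  1.61611302]
```

View pics/t4z.png

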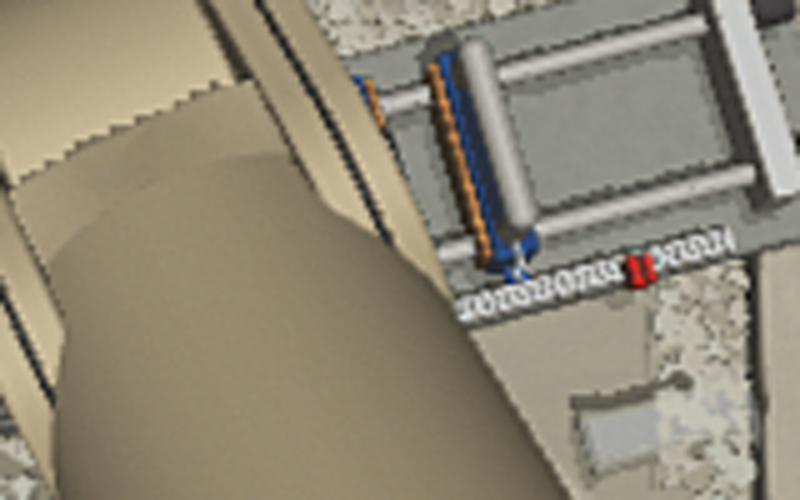

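View pics/s4z.png

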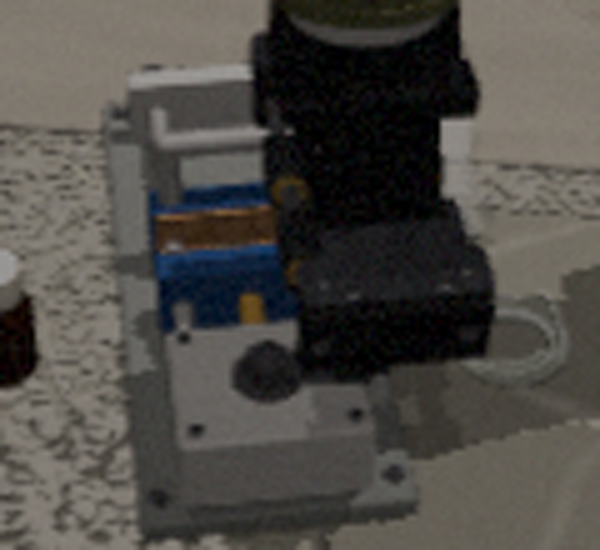

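Request:
move_arm:
  moves: [0.05,0,0,0,0,0,0,0.05,0,0,0,0,0,0,0.05,0,0,0,0,0,0,0.05,-0.02,0,0,0,0,0,0.05,-0.025,0,0,0,0,0,0.05,0,-0.03,0,0,0,0,0.05,0,-0.04,0,0,0,0,0.05,0,-0.04,0,0,0,0,0.05,0,-0.04,0,0,0,0,0.05,0,-0.03,0,0,0,0]

```text
t: 9.55
position: [0.4564, 0.2467, 0.1198]
eef_rot: [[0.001, 0.261, -0.965], [0.0, -0.965, -0.261], [-1.0, -0.0, -0.001]]
force: [0.7, 0.4, 0.1]
grip_width: 0.0505
```

```bash
python3 - <<'E'
from h import *
s=manip.observe();print(s["position"],s["force"])
a=manip.get_image("top");cv2.imwrite("pics/top5.png",a)
b=manip.get_image("side");cv2.imwrite("pics/side5.png",b)
cv2.imwrite("pics/t5z.png",cv2.resize(a[192:226,340:420],None,fx=10,fy=10,interpolation=cv2.INTER_NEAREST))
cv2.imwrite("pics/s5z.png",cv2.resize(b[150:260,260:380],None,fx=5,fy=5,interpolation=cv2.INTER_NEAREST))
E
```

```text
[0.45636148 0.24670189 0.11982185] [0.7411459  0.43901018 0.11432234]
```

View pics/t5z.png

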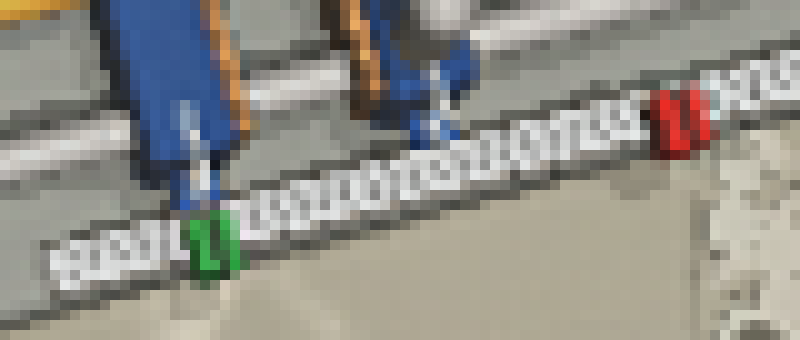

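View pics/s5z.png

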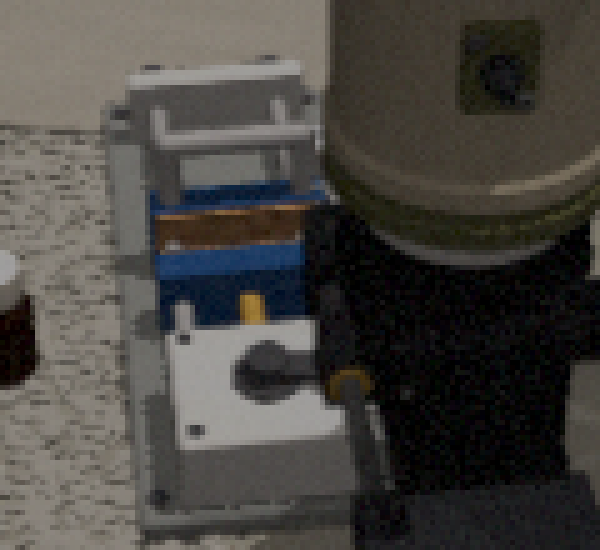

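```bash
cat >> h.py <<'E'
def rect(img,z=.037,x0=-.09,x1=.06,y0=.03,y1=.075,s=.0002,n="top"):
    ex=np.array([-.2605,.9655]);ey=np.array([-.9655,-.2605]);O=np.array([.5764,-.0464])
    X,Y=np.meshgrid(np.arange(x0,x1,s),np.arange(y0,y1,s))
    P=np.stack([O[0]+X*ex[0]+Y*ey[0],O[1]+X*ex[1]+Y*ey[1],np.full_like(X,z)],-1)
    T=C[n]["T"];q=(P-T[:3,3])@T[:3,:3]@C[n]["intrinsics"].T
    m=(q[...,:2]/q[...,2:]).astype(np.float32)
    return cv2.remap(img,m[...,0],m[...,1],cv2.INTER_CUBIC)
E
python3 - <<'E'
from h import *
a=rect(cv2.imread("pics/top5.png"));b=rect(cv2.imread("pics/top0.png"))
cv2.imwrite("pics/r5.png",np.vstack([a,b]))
E
```

```text
(no output)
```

View pics/r5.png

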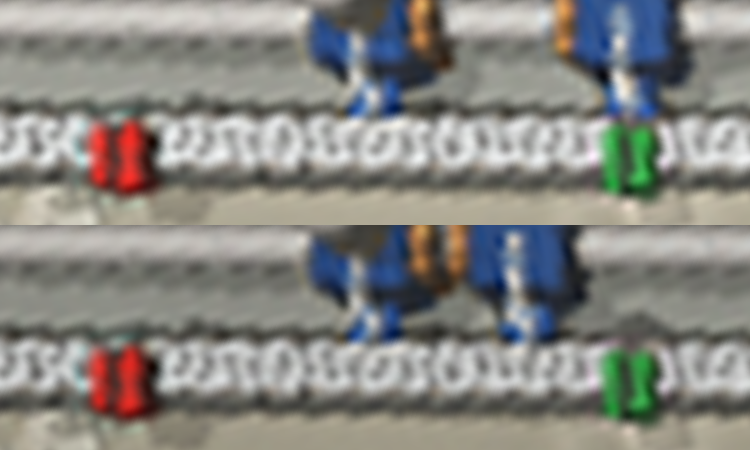

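```bash
cat >> h.py <<'E'
def meas(img,win_screw,win_spring,rows=(84,108),pr=1,z=.037):
    r=rect(img,z).astype(float)
    out={}
    for nm,(lo,hi) in(("screw",win_screw),("spring",win_spring)):
        p=r[rows[0]:rows[1],lo:hi,2].mean(0);w=np.clip(p-p.min()-.4*np.ptp(p),0,None)
        out[nm]=lo+(w*np.arange(hi-lo)).sum()/w.sum()
    for nm,lo,hi,c in(("green",612,648,1),("red",98,132,2)):
        p=r[128:180,lo:hi,c].mean(0);w=np.clip(p.max()-.4*np.ptp(p)-p,0,None)
        # dark valley between bright peaks
        i=np.arange(hi-lo);L=np.argmax(p[:len(p)//2]);R=len(p)//2+np.argmax(p[len(p)//2:])
        w=np.where((i>=L)&(i<=R),np.clip(min(p[L],p[R])-p,0,None),0);out[nm]=lo+(w*i).sum()/w.sum()
    return {k:round(float(v),1) for k,v in out.items()}
E
python3 - <<'E'
from h import *
a=cv2.imread("pics/top5.png");b=cv2.imread("pics/top0.png")
for rows in((78,92),(84,100),(92,108)):
  print(meas(a,(608,652),(352,396),rows),meas(b,(505,550),(352,396),rows))
E
```

```text
{'screw': 623.2, 'spring': 360.1, 'green': 624.9, 'red': 112.8} {'screw': 516.7, 'spring': 360.0, 'green': 624.8, 'red': 112.9}
{'screw': 624.2, 'spring': 366.6, 'green': 624.9, 'red': 112.8} {'screw': 518.8, 'spring': 366.6, 'green': 624.8, 'red': 112.9}
{'screw': 626.1, 'spring': 371.7, 'green': 624.9, 'red': 112.8} {'screw': 523.9, 'spring': 371.8, 'green': 624.8, 'red': 112.9}
```

```bash
python3 - <<'E'
from h import *
a=cv2.imread("pics/top0.png");r=rect(a).astype(int)
print("G",list(r[135:175,596:664:2,1].mean(0).astype(int)));print("R",list(r[135:175,84:160:2,2].mean(0).astype(int)))
print("rows green",list(r[104:204:4,640:650,1].mean(1).astype(int)-r[104:204:4,640:650,2].mean(1).astype(int)))
s=cv2.imread("pics/side0.png")[198:212,328:340].astype(int);print((s[...,1]-s[...,2]))
ex=np.array([-.2605,.9655]);ey=np.array([-.9655,-.2605]);O=np.array([.5764,-.0464])
# clip top corners from top view for assumed height z, reprojected in side
for z in(.037,.042,.047):
  pts=[]
  for u,v in((602,122),(656,122),(602,190),(656,190)):
    p=O+ex*(-.09+u*.0002)+ey*(.03+v*.0002)
    uv=proj("top",[*p,.037]);pts.append(proj("side",plane("top",uv,z)).round(1).tolist())
  print(z,pts)
E
```

```text
G [np.int64(165), np.int64(161), np.int64(158), np.int64(156), np.int64(155), np.int64(155), np.int64(154), np.int64(152), np.int64(146), np.int64(135), np.int64(121), np.int64(106), np.int64(91), np.int64(79), np.int64(72), np.int64(72), np.int64(78), np.int64(90), np.int64(106), np.int64(123), np.int64(139), np.int64(149), np.int64(153), np.int64(150), np.int64(139), np.int64(123), np.int64(105), np.int64(89), np.int64(79), np.int64(77), np.int64(85), np.int64(101), np.int64(121), np.int64(141)]
R [np.int64(141), np.int64(150), np.int64(162), np.int64(174), np.int64(186), np.int64(197), np.int64(203), np.int64(204), np.int64(197), np.int64(183), np.int64(162), np.int64(138), np.int64(116), np.int64(99), np.int64(90), np.int64(90), np.int64(99), np.int64(117), np.int64(139), np.int64(163), np.int64(185), np.int64(201), np.int64(209), np.int64(208), np.int64(198), np.int64(182), np.int64(162), np.int64(139), np.int64(116), np.int64(95), np.int64(75), np.int64(59), np.int64(47), np.int64(42), np.int64(43), np.int64(52), np.int64(67), np.int64(88)]
rows green [np.int64(-1), np.int64(-1
[... 385 characters left out ...]
-4 -6 -6 -6 -5 -7]
 [ 8  3  0 -1 -5 -4 -5 -4 -6 -5 -5 -6]
 [22  7  0 -1  1 -2 -2 -4 -5 -7 -6 -6]
 [12  0  0 17 41 41 51 41  1 -7 -5 -6]
 [-6 -1  0  3 37 39 34 47 25  1 -6 -9]
 [-7 -1 -3  5 61 65 63 51 19 -3 -5 -8]
 [ 0 -7 -3  2 26 30 32 29 15 -4 -6 -6]
 [-1 -3 -2  2 33 39 28 28 14 -3 -7 -4]
 [ 0 -2 -7  0 36 28 32 33 15 -4 -8 -5]
 [-2 -3 -8 -1  9 11 17 26 13  1 -6 -6]
 [-1  0 -6 -1  2 -1  0 11  4 -5 -5 -6]
 [-2 -2 -2 -5 -3 -1  1 -3 -7 -7 -8 -6]
 [-2 -2 -4 -4 -1 -3 -3 -6 -6 -5 -4 -6]]
0.037 [[330.4, 202.6], [331.0, 205.3], [335.6, 202.1], [336.3, 204.8]]
0.042 [[330.6, 201.2], [331.3, 203.9], [335.9, 200.7], [336.6, 203.4]]
0.047 [[330.9, 199.8], [331.5, 202.4], [336.2, 199.3], [336.9, 202.0]]
```

```bash
python3 - <<'E'
from h import *
for f in("top5","top0"):
  r=rect(cv2.imread(f"pics/{f}.png")).astype(float)
  lo=606 if f=="top5" else 505
  for y in range(10,116,6):
    o=[y]
    for l in(lo,350):
      p=r[y:y+4,l:l+46,2].mean(0);i=int(np.argmax(p));o+=[l+i,int(p[i]),int(p.min())]
    print(o)
  for y in range(122,186,8):
    print(y,612+np.argmin(r[y:y+6,612:640,1].mean(0)),100+np.argmin(r[y:y+6,100:128,2].mean(0)))
E
```

```text
[10, 620, 134, 51, 377, 81, 36]
[16, 620, 140, 49, 377, 80, 41]
[22, 621, 143, 48, 356, 81, 46]
[28, 622, 142, 49, 354, 112, 47]
[34, 620, 176, 42, 355, 156, 44]
[40, 619, 219, 26, 357, 186, 41]
[46, 619, 197, 35, 357, 178, 45]
[52, 619, 154, 47, 357, 145, 49]
[58, 620, 130, 45, 355, 138, 45]
[64, 619, 132, 34, 355, 155, 36]
[70, 617, 182, 35, 355, 190, 34]
[76, 619, 226, 24, 356, 213, 43]
[82, 622, 230, 29, 355, 200, 37]
[88, 623, 238, 38, 351, 181, 37]
[94, 623, 223, 39, 372, 213, 41]
[100, 625, 170, 39, 372, 189, 30]
[106, 629, 130, 35, 371, 143, 1]
[112, 627, 127, 57, 365, 111, 47]
122 633 116
130 625 114
138 624 112
146 625 113
154 626 114
162 627 115
170 625 112
178 624 111
[10, 513, 177, 36, 377, 72, 33]
[16, 513, 200, 39, 377, 71, 37]
[22, 513, 158, 42, 356, 74, 41]
[28, 513, 132, 45, 354, 101, 41]
[34, 514, 122, 44, 355, 139, 39]
[40, 512, 148, 36, 356, 165, 37]
[46, 512, 197, 33, 357, 160, 40]
[52, 513, 216, 33, 357, 132, 41]
[58, 514, 202, 32, 355, 126, 39]
[64, 515, 167, 28, 355, 140, 30]
[70, 516, 157, 27, 356, 173, 28]
[76, 517, 177, 38, 356, 194, 40]
[82, 515, 184, 41, 355, 182, 34]
[88, 513, 198, 38, 350, 164, 32]
[94, 524, 187, 34, 372, 195, 36]
[100, 525, 184, 35, 372, 169, 26]
[106, 527, 141, 20, 371, 126, 2]
[112, 527, 123, 24, 364, 98, 42]
122 629 116
130 623 114
138 624 112
146 625 113
154 626 114
162 627 115
170 625 112
178 624 111
```

```bash
cat >> h.py <<'E'
def line56(img,c,half=18,y0=.018,y1=.044):
    """x (m, clamp) of white line on jaw top near rect col guess c(m)"""
    s=.0002;x0=c-half*s
    r=rect(img,.056,x0,c+half*s,y0,y1,s).astype(float)[...,2]
    res=[]
    for k in range(0,r.shape[0]-10,10):
        p=r[k:k+10].mean(0);w=np.clip(p-p.min()-.5*np.ptp(p),0,None);res.append(x0+s*(w*np.arange(len(p))).sum()/w.sum())
    return np.median(res),np.round(np.array(res)*1000,2)
E
python3 - <<'E'
from h import *
for f,c in(("top0",.0153),("top2",.0265),("top5",.0359)):
    i=cv2.imread(f"pics/{f}.png")
    for c2 in (c,):
        m,r=line56(i,c2);m,r=line56(i,m);print(f,m,r)
    print("spring",line56(i,-.0157,y0=.032,y1=.046))
E
```

```text
top0 0.015982797027751988 [17.38 16.94 15.99 15.97 17.82 18.16 18.57 15.46 15.32 15.28 15.33 15.12]
spring (np.float64(-0.015502540297556145), array([-18.7 , -18.72, -15.42, -15.58, -15.38, -15.34]))
top2 0.026843820734449034 [24.27 26.09 27.39 28.97 25.5  27.51 29.03 27.02 26.24 26.65 26.91 26.78]
spring (np.float64(-0.01546499385643906), array([-18.68, -18.83, -14.81, -15.55, -15.35, -15.38]))
top5 0.036178573724362825 [34.4  34.12 35.25 36.35 34.43 38.52 36.72 36.42 36.14 36.22 36.4  36.05]
spring (np.float64(-0.016484751287982616), array([-18.71, -18.81, -17.37, -15.6 , -15.36, -15.34]))
```

Request:
move_arm:
  moves: [0.05,0,0.03,0,0,0,0,0.05,0,0.04,0,0,0,0,0.05,0,0.04,0,0,0,0,0.05,0,0.04,0,0,0,0,0.05,0,0.03,0,0,0,0,0.05,0,0,0,0,0,0,0.05,0,0,0,0,0,0,0.05,0.02,0,0,0,0,0,0.05,0.025,0,0,0,0,0,0.05,0,0,0,0,0,0]

```text
t: 10.65
position: [0.5016, 0.0714, 0.0722]
eef_rot: [[-0.004, 0.262, -0.965], [0.0, -0.965, -0.262], [-1.0, -0.001, 0.004]]
force: [-0.9, 0.6, -0.0]
grip_width: 0.0497
```

Request:
move_arm:
  moves: [0.012,0,0,0,0,0,0,0.012,0,0,0,0,0,0,0.012,0,0,0,0,0,0,0.012,0,0,0,0,0,0,0.012,0,0,0,0,0,0,0.012,0,0,0,0,0,0]
  squeeze: 25

```text
t: 11.25
position: [0.504, 0.0708, 0.0749]
eef_rot: [[0.001, 0.26, -0.966], [-0.0, -0.966, -0.26], [-1.0, 0.0, -0.0]]
force: [-1.4, 0.3, 2.6]
grip_width: 0.0169
```

Request:
move_arm:
  moves: [0.012,0,0.0035,0.0004,0,0,0,0.012,0,0.0035,0.0002,0,0,0,0.012,0,0.0035,-0.0002,0,0,0,0.012,0,0.0035,-0.0004,0,0,0,0.012,0,0,0,0,0,0,0.012,0,0,0,0,0,0]

```text
t: 11.85
position: [0.5079, 0.0566, 0.0749]
eef_rot: [[0.001, 0.259, -0.966], [-0.0, -0.966, -0.259], [-1.0, 0.001, -0.001]]
force: [-0.5, -0.3, 5.9]
grip_width: 0.017
```

Request:
move_arm:
  moves: [0.05,0,0,0,0,0,0,0.05,0,0,0,0,0,0,0.05,0,0,0,0,0,0,0.05,-0.02,0,0,0,0,0,0.05,-0.025,0,0,0,0,0,0.05,0,-0.03,0,0,0,0,0.05,0,-0.045,0,0,0,0,0.05,0,-0.045,0,0,0,0,0.05,0,-0.045,0,0,0,0,0.05,0,-0.03,0,0,0,0]

```text
t: 12.85
position: [0.4553, 0.2485, 0.1197]
eef_rot: [[0.0, 0.262, -0.965], [0.001, -0.965, -0.262], [-1.0, -0.001, -0.0]]
force: [0.7, -0.3, -0.5]
grip_width: 0.0504
```

```bash
python3 - <<'E'
from h import *
s=manip.observe();print(s["position"],s["force"],s["t"])
ims=[manip.get_image("top") for _ in range(2)];cv2.imwrite("pics/top6.png",ims[0])
i=np.mean(ims,0).astype(np.uint8)
m,r=line56(i,.0353);print(m,r);print(line56(i,-.0154,y0=.034,y1=.046)[1])
r=rect(i).astype(float)
for y in range(82,118,4):
    p=r[y:y+4,605:650,2].mean(0);print(y,605+np.argmax(p),int(p.max()),end=" | ")
for y in range(122,186,8):print(y,612+np.argmin(r[y:y+6,612:640,1].mean(0)),100+np.argmin(r[y:y+6,100:128,2].mean(0)))
cv2.imwrite("pics/r6.png",r)
E
```

```text
[0.45526464 0.24851267 0.11965418] [ 0.69407433 -0.34706427 -0.49249874] 12.85
0.03552013756046815 [36.47 35.65 36.18 34.81 34.43 35.62 37.27 35.83 34.98 35.22 35.42 35.35]
[-18.63 -15.38 -15.6  -15.37 -15.36]
82 619 221 | 86 619 216 | 90 620 196 | 94 624 183 | 98 625 203 | 102 625 222 | 106 625 205 | 110 626 163 | 114 625 120 | 122 631 116
130 625 114
138 624 112
146 625 113
154 626 114
162 627 115
170 625 112
178 624 111[ WARN:0@2.436] global loadsave.cpp:1063 imwrite_ Unsupported depth image for selected encoder is fallbacked to CV_8U.
```

View pics/r6.png

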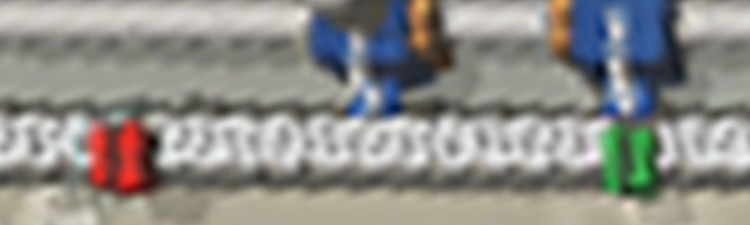

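Request:
move_arm:
  moves: [0.06,-0.02,0.01,0,0,0,0,0.06,-0.015,0.03,-0.004,0,0,0,0.06,0,0.04,-0.005,0,0,0,0.06,0,0.045,-0.005,0,0,0,0.06,0,0.045,-0.005,0,0,0,0.06,0,0.045,-0.005,0,0,0,0.06,0,0.045,-0.006,0,0,0,0.06,0,0.04,-0.005,0,0,0,0.06,0,0.022,-0.003,0,0,0,0.06,0,0.01,-0.002,0,0,0]

```text
t: 13.95
position: [0.5817, -0.0685, 0.1539]
eef_rot: [[-0.001, 0.255, -0.967], [-0.001, -0.967, -0.255], [-1.0, 0.0, 0.001]]
force: [-0.4, -0.1, 0.5]
grip_width: 0.0601
```

Request:
move_arm:
  moves: [0.06,0,0,0,0,0,0,0.06,0,0,0,0,0,0]
  squeeze: 25

```text
t: 14.15
position: [0.5812, -0.0632, 0.1545]
eef_rot: [[-0.0, 0.261, -0.965], [0.001, -0.965, -0.261], [-1.0, -0.001, 0.0]]
force: [0.0, 1.0, -0.0]
grip_width: 0.0597
```

Request:
move_arm:
  moves: [0.06,0.015,-0.002,0,0,0,0,0.06,0.03,0,0,0,0,0,0.06,0.025,0,0,0,0,0,0.06,0.01,0,0,0,0,0,0.06,0.0035,0,0,0,0,0,0.06,0,0,0,0,0,0]

```text
t: 14.75
position: [0.5812, -0.0622, 0.0713]
eef_rot: [[0.0, 0.261, -0.965], [0.0, -0.965, -0.261], [-1.0, -0.0, -0.0]]
force: [-0.4, 0.1, 1.0]
grip_width: 0.0603
```

```bash
python3 - <<'E'
from h import *
s=manip.observe();print(s["position"],s["force"],s["t"])
a=manip.get_image("side");cv2.imwrite("pics/s7.png",cv2.resize(a[140:250,260:380],None,fx=5,fy=5,interpolation=cv2.INTER_CUBIC))
E
```

```text
[ 0.58117504 -0.06215053  0.07125165] [-0.41995748  0.12716621  0.96409593] 14.75
```

View pics/s7.png

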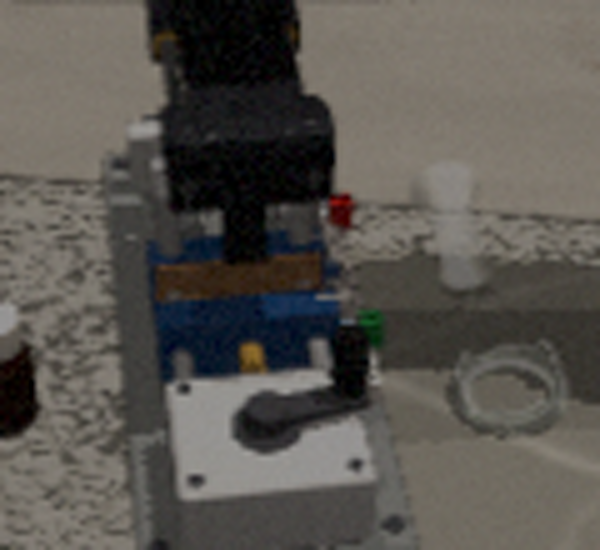

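Request:
move_arm:
  moves: [0.006,0,0,0,0,0,0,0.006,0,0,0,0,0,0,0.006,0,0,0,0,0,0,0.006,0,0,0,0,0,0,0.006,0,0,0,0,0,0,0.006,0,0,0,0,0,0,0.006,0,0,0,0,0,0,0.006,0,0,0,0,0,0]
  squeeze: 45

```text
t: 15.6
position: [0.5807, -0.061, 0.071]
eef_rot: [[-0.001, 0.261, -0.965], [0.002, -0.965, -0.261], [-1.0, -0.002, 0.0]]
force: [-3.2, 5.3, 2.2]
grip_width: 0.012
```

Request:
move_arm:
  moves: [0.006,0,0.003,0,0,0,0,0.006,0,0.006,0,0,0,0,0.006,0,0.008,0,0,0,0,0.006,0,0.008,0,0,0,0,0.006,0,0.008,0,0,0,0,0.006,0,0.008,0,0,0,0,0.006,0,0.006,0,0,0,0,0.006,0,0.003,0,0,0,0,0.006,0,0,0,0,0,0,0.006,0,0,0,0,0,0]

```text
t: 16.6
position: [0.5934, -0.1072, 0.071]
eef_rot: [[-0.002, 0.263, -0.965], [0.004, -0.965, -0.263], [-1.0, -0.004, 0.001]]
force: [-4.8, 11.3, 4.7]
grip_width: 0.0113
```

```bash
python3 - <<'E'
from h import *
s=manip.observe();p=s["position"];print(p,s["force"],s["t"],(p[:2]-[.5764,-.0464])@[-.2605,.9655],(p[:2]-[.5764,-.0464])@[-.9655,-.2605])
a=manip.get_image("side");cv2.imwrite("pics/side8.png",a);cv2.imwrite("pics/s8.png",cv2.resize(a[165:225,290:360],None,fx=9,fy=9,interpolation=cv2.INTER_CUBIC))
a=manip.get_image("top");cv2.imwrite("pics/top8.png",a);cv2.imwrite("pics/t8.png",cv2.resize(a[150:250,300:460],None,fx=5,fy=5,interpolation=cv2.INTER_CUBIC))
E
```

```text
[ 0.59339292 -0.10718366  0.07099167] [-4.78897561 11.32430367  4.69460513] 16.6 -0.06311328066322638 -0.0005725163667183557
```

View pics/s8.png

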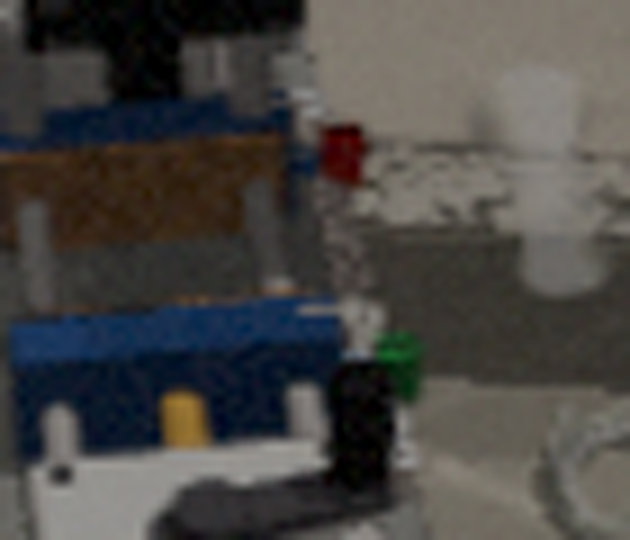

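View pics/t8.png

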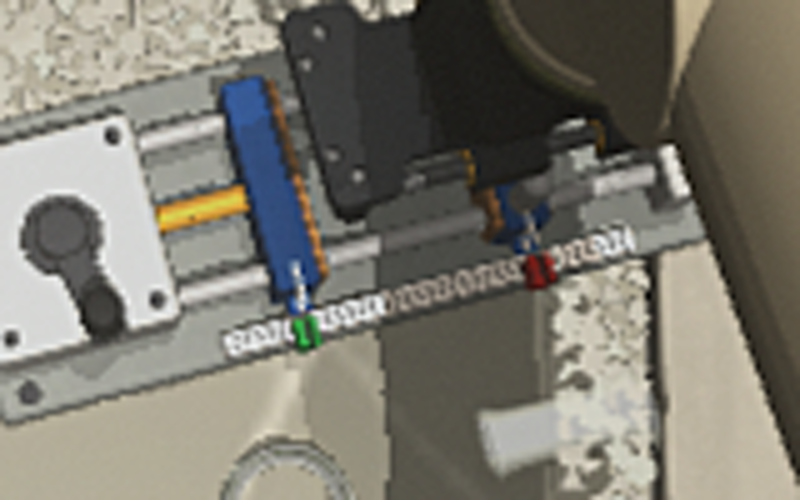

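```bash
cat > m.py <<'E'
from h import *
import sys
i=cv2.imread(sys.argv[1]);c=float(sys.argv[2])
print("top line mm",line56(i,c,y0=.034,y1=.046)[1],"screw",line56(i,.0352,y0=.034,y1=.044)[1])
r=rect(i).astype(float);k=int((c+.09)/.0002)
for y in range(82,118,4):
    p=r[y:y+4,k-20:k+22,2].mean(0);print(y,k-20+np.argmax(p),int(p.max()),int(p.min()),end=" | ")
print()
for y in range(130,186,8):print(y,612+np.argmin(r[y:y+6,612:640,1].mean(0)),100+np.argmin(r[y:y+6,100:128,2].mean(0)),end=" | ")
cv2.imwrite("pics/rm.png",r.astype(np.uint8))
E
python3 m.py pics/top8.png -.0634
```

```text
top line mm [-60.42 -62.89 -63.06 -63.24 -63.49] screw [34.95 35.22 35.43 35.31]
82 113 101 27 | 86 131 111 24 | 90 130 135 24 | 94 131 148 25 | 98 132 147 20 | 102 133 128 8 | 106 133 96 8 | 110 132 67 36 | 114 153 105 51 | 
130 624 113 | 138 623 112 | 146 624 112 | 154 625 113 | 162 626 114 | 170 624 111 | 178 623 110 |
```

View pics/rm.png

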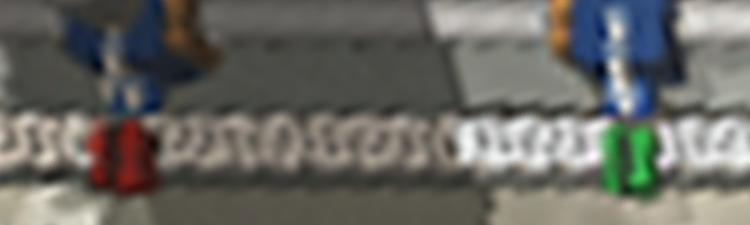

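Request:
move_arm:
  moves: [0.006,0,0.0015,0,0,0,0,0.006,0,0.0015,0,0,0,0,0.006,0,0.001,0,0,0,0,0.006,0,0,0,0,0,0,0.006,0,0,0,0,0,0,0.006,0,0,0,0,0,0]

```text
t: 17.3
position: [0.5944, -0.1108, 0.071]
eef_rot: [[-0.002, 0.263, -0.965], [0.004, -0.965, -0.263], [-1.0, -0.005, 0.001]]
force: [-5.1, 11.2, 4.8]
grip_width: 0.0118
```

```bash
python3 - <<'E'
from h import *
s=manip.observe();p=s["position"];print(p,s["force"],s["t"],(p[:2]-[.5764,-.0464])@[-.2605,.9655])
a=manip.get_image("top");cv2.imwrite("pics/top9.png",a);cv2.imwrite("pics/t9.png",cv2.resize(a[150:250,300:460],None,fx=5,fy=5,interpolation=cv2.INTER_CUBIC))
E
python3 m.py pics/top9.png -.0672
```

```text
[ 0.59436135 -0.11076517  0.07096132] [-5.10321697 11.17559537  4.83691257] 17.3 -0.06682350092124281
top line mm [-64.06 -65.02 -67.09 -67.12 -67.05] screw [34.93 35.22 35.43 35.3 ]
82 94 107 32 | 86 94 106 31 | 90 94 94 29 | 94 112 101 25 | 98 112 120 21 | 102 112 139 14 | 106 113 146 1 | 110 113 133 6 | 114 113 112 39 | 
130 625 114 | 138 624 112 | 146 625 112 | 154 626 113 | 162 627 113 | 170 625 110 | 178 624 110 |
```

View pics/rm.png

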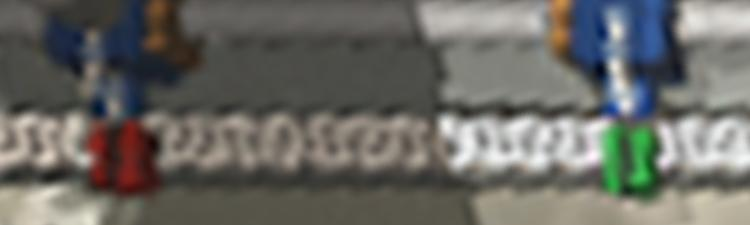

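View pics/t9.png

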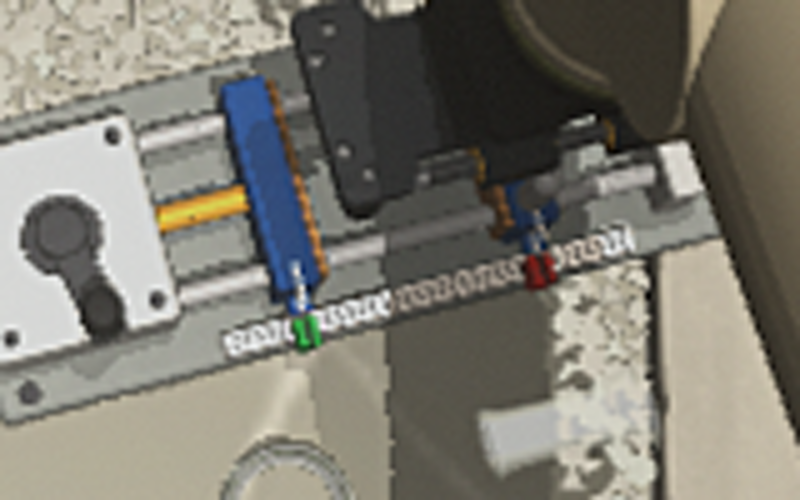

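Request:
move_arm:
  moves: [0.006,0,0,0,0,0,0,0.006,0,0,0,0,0,0,0.006,0,0,0,0,0,0,0.006,0,0,0,0,0,0,0.006,0,0,0,0,0,0,0.006,0,0,0,0,0,0]

```text
t: 17.95
position: [0.5944, -0.1108, 0.071]
eef_rot: [[-0.002, 0.263, -0.965], [0.004, -0.965, -0.263], [-1.0, -0.005, 0.001]]
force: [-5.8, 11.7, 4.3]
grip_width: 0.0116
```

```bash
python3 - <<'E'
from h import *
s=manip.observe();p=s["position"];print(p,s["force"],s["dq"].round(2),(p[:2]-[.5764,-.0464])@[-.2605,.9655])
a=manip.get_image("top");cv2.imwrite("pics/top10.png",a)
E
python3 m.py pics/top10.png -.0672
```

```text
[ 0.5943892  -0.11076446  0.07099232] [-5.7801995  11.65598924  4.2504908 ] [-0.01 -0.    0.07 -0.01  0.15  0.04  0.02] -0.06683007389266296
top line mm [-64.18 -65.24 -67.1  -67.14 -67.09] screw [34.93 35.19 35.43 35.3 ]
82 94 105 32 | 86 94 105 31 | 90 94 93 29 | 94 112 101 25 | 98 113 119 22 | 102 113 138 15 | 106 113 145 1 | 110 113 132 8 | 114 113 111 39 | 
130 625 114 | 138 624 112 | 146 625 112 | 154 626 113 | 162 627 113 | 170 625 111 | 178 624 110 |
```

```bash
python3 -c "
from cell import manip
print(manip.close_job())"
```

```text
the job is handed in; nothing more can be done
None
```

The clamp is set: the screw jaw's line stands at the green clip, and the arm is holding the spring jaw open with its line at the red clip. I handed the job in at about 18 s of the 69 s allowed.

- **Screw jaw:** I wound the crank about 620° clockwise. The picture then showed the jaw about 0.7 mm past the mark, so I regripped the knob and turned back about 20°. The last pictures put its line within about 0.3 mm of the green clip's line.
- **Spring jaw:** I pulled the steel bar out about 52 mm and am holding it with a 45 N grip setting against roughly 13 N. The last picture shows its line within about 0.4 mm of the red clip's line. It was steady over the last 0.65 s, with no measurable drift.
- **Clips and glass:** The clips' lines did not move between the first and last pictures, to within the reading error. In the last views I looked at, the ring and neck showed no visible shift; I did not measure them or recheck the vial at the end. Wrist forces stayed under about 15 N in every reading.

Two heights on the jaw line gave slightly different readings. The lower tab at 37 mm matched both clips almost exactly, while the line on the jaw top disagreed by 0.3 to 0.4 mm. A rough early reading of the line positions from the side camera was several millimetres off, so I relied on the top view.

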